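# Unlock a welded tube stub and hold its flange up to the inspection camera

### The job

The square tube stub in the welding fixture needs its weld inspected: slide the lock's black grip back, away from the stub, fully to its end stop, then take the stub out and hold it up in front of the inspection camera, with the middle of its flange face on the lens axis 130 mm in front of the lens, the face square to the lens (the camera looks down at a slant, so the stub must be tilted to match) and the flange edges in line with the edges of the camera housing. Finish while still holding the stub there, steady, with nothing but the gripper carrying it and the lock still fully back. Do not bump the camera or its stand and leave the other things on the table where they are.

Things in the scene. Friction and masses are not known exactly. Their poses are not given: they have to be found in the camera images.
- stub_grip (a point): grip point in the middle of the part: bright square tube 30 x 30 mm, 130 mm long, square flange plate 56 x 56 x 6 mm on its front end, 0.27 to 0.47 kg. 59 mm behind the flange face, 77 mm ahead of the rear end, under 10 mm from the centre of mass. x along the tube to the flange, y across, z up. Level in the fixture, 62 mm above the table, clear for 50 mm below; grip across y, 50 N does no harm
- stub_face (a point): centre of the stub's flange face (its front end); axes as for stub_grip, x out of the face
- stub_rear (a point): centre of the stub's open rear end; axes as for stub_grip
- lock (a joint): travel of the lock's slide in m: 0 to 0.008 at the start (tongue over the tube's rear end, the stub cannot be lifted), 0.055 at the end stop (tongue 20 mm or more clear of the stub). It stays where it is left; about 3 N moves it.
- lock_grip (a point): centre of the lock's black grip, an upright block 24 mm along the slide, 20 mm across, 35 mm high (top 17.5 mm above this point), on a steel tongue 24 mm wide, 8 mm thick. 104 mm above the table. x points along the tongue to the stub; push or pull it towards -x to open the lock. Can be gripped across y from above
- fixture: fixture bolted down: steel plate 300 x 70 x 12 mm, origin under its middle at table height, x along the tube to the flange end. Saddles 12 mm thick, 46 mm wide at x = 33 and 123 mm carry the tube's underside at 47 mm, cheeks to 59 mm high with 2 mm play each side: the stub comes out straight up. Between them it is free to grip. Lock guide block, 40 mm wide, 87 mm high, at x = -142 to -20 mm
- camera_stand: fixed stand of the inspection camera: grey foot plate 290 x 80 x 10 mm (x = -40 to 250 mm) with a small steel disc at the origin (table height), right beneath the viewing point; column 30 x 30 mm at x = 222 mm; grey camera with black lens and white ring light, top about 340 mm above the table. x points level from the viewing point towards the camera
- view_point (a point): viewing point in the air, 200 mm above the table, where the middle of the flange face belongs. x points at the lens, rising 25 degrees above level; y is level and across, parallel to the housing's level edges. Held right, the stub's x (out of the flange face) lies along this x and its y along this y (either side of the tube uppermost)
- lens (a point): centre of the lens front, 130 mm along x from view_point, same axes. Lens 48 mm across, ring light 80 mm across, housing 62 x 62 mm square behind it.
- offcut: bystander: loose piece of square tube 60 x 30 x 30 mm without a flange, beside the fixture
- angle_stop: bystander: dark steel angle stop, 90 x 35 mm, 75 mm high, beside the camera stand
- collar: bystander: steel collar, 54 mm across, 30 mm high, beside the camera stand
- pipe_bend: bystander: bent steel pipe, 38 mm thick, lying at the right edge
- screw_clamp: bystander: screw clamp, 260 mm long, with a yellow handle, lying at the left
- wrench: bystander: open-ended wrench, about 180 mm long, lying at the left, near the robot
- spray_can: bystander: grey can, 60 mm across, 150 mm high, standing at the far side of the table
Things that resemble listed ones, but are neither listed nor needed, are in the scene too. There is more than one size of the part that bears stub_grip; the job needs the smallest.

How it is judged:
On the way, in this order (a step that is already met when the one before it is completed fails the run):
1. the lock is slid back to its end stop while the stub still lies in the fixture (value of joint lock above 0.051 m and distance of stub_grip from where it was at the start of the episode below 0.02 m), for 0.2 s.
2. the stub is lifted clear of the fixture in the gripper (height (world z) of stub_grip above 0.105 m and contact force between stub and the fingers above 1 N and contact force between stub and fixture below 0.1 N), for 0.2 s.
At the end, for the whole second after the job is handed in: The stub is held still in the gripper alone, the middle of its flange face within 15 mm of the viewing point, its axis and its cross edges within 0.15 rad (8.6 degrees) of the lens axis and the housing's edges, flange towards the lens, and the lock is within 4 mm of its end stop (distance between stub_face and view_point below 0.015 m and angle between the x axis of stub_face and the x axis of view_point, either way round below 0.15 rad and angle between the y axis of stub_face and the y axis of view_point, either way round below 0.15 rad and x of stub_rear in the frame of view_point below -0.1 m and linear speed of stub below 0.02 m/s and angular speed of stub below 0.15 rad/s and contact force between stub and the fingers above 2 N and contact force between stub and fixture below 0.1 N and contact force between stub and camera_stand below 0.1 N and value of joint lock above 0.051 m); the arm keeps its last pose, push and grip.
It fails at once if the camera or its stand is bumped (more than 3 N) (contact force between camera_stand and the arm above 3 N or contact force between camera_stand and the fingers above 3 N or contact force between camera_stand and stub above 3 N).
It fails at once if another thing on the table is moved by more than 30 mm (distance of any of offcut, angle_stop, collar, pipe_bend, screw_clamp, wrench, spray_can from where it was at the start of the episode above 0.03 m).
It also fails if it takes over 54 s, if anything falls off the work surface, if the arm or the gripper's body presses on something with over 40 N, if the wrist force passes 120 N, or if a joint passes its speed limit or range.

### The arm

A 7-joint arm with a two-finger parallel gripper is mounted at the origin on the work surface. World frame = base frame: x ahead of the robot, y to its left, z up, the work surface at z = 0. Lengths are in m, angles in rad, forces in N, time in s.
With the tool pointing down it reaches from about 0.4 to 0.9 m from the base axis. Payload 5.6 kg.
Tool frame: the origin (TCP) lies midway between the tips of the shut fingers; the grasp point (between the pads) lies 19 mm behind it; z points along the fingers, y is the line along which they close (so a half turn about z gives the same grasp; the last joint's range is limited). The gripper opens to 92 mm and grips with 3 to 60 N. Pads are 20 mm wide; open, the fingers measure 128 mm over their backs; the gripper's body (75 mm by 189 mm) begins 69 mm behind the grasp point.
Start: joints at [-0.043, 0.468, -0.012, 1.603, 0.006, 1.071, -0.056], TCP at [0.65, -0, 0.215] pointing down, gripper open.
Joint ranges: [-2.53, 2.53], [-0.31, 2.02], [-1.57, 1.55], [0.28, 2.44], [-1.29, 4.43], [0.15, 1.84], [-2.92, 2.92]. Speed limits (rad/s): [2.57, 2.57, 3.14, 3.14, 3.14, 3.14, 3.14].

### API

Orientations are given as a 3x3 rotation matrix whose columns are the frame's x, y, z axes.
In Python, from station import env, effector, solver, viewer, workorder, search_frame, tip_of gives the robot as it stands. Calls block until the motion is done:
- env.reach(position, orientation): joint-space move of the TCP to a pose.
- env.movel(position, frame=None, rate=0.15): straight line of the TCP; frame=None keeps the orientation; rate is the mean speed in m/s.
- env.goto_joints(angles): joint-space move.
- effector.release() and effector.grasp(squeeze=None): open the fingers fully, or close them until they stop; squeeze is the grip in N (None keeps the last).
- env.pause(seconds).
- solver.inverse_kinematics(position, orientation): joint angles nearest the present ones, or None.
- env.sense(): the state.
- viewer.read_camera(name): name is "scene" or "side" or "wrist"; returns (picture, depth): 384x512x3 uint8, red, green, blue; 384x512 float32, m along the optical axis (not along the pixel's ray), 0 where there is no reading.
- viewer.camera_info(name): a dict with "intrinsics" (3x3 intrinsics, pixels), "dist_coeffs" ([k1, k2, p1, p2, k3] as OpenCV has them; the pictures are not rectified), "eye" and "rotation" of the camera in the world; the wrist camera has in their place "T_tool_cam" (4x4, takes a point from camera to tool coordinates, whose origin is the TCP and whose axes are the flange's). Camera axes: x right, y up, looking along -z (the intrinsics and any distortion apply to the point x, -y, -z); pixel columns grow to the right and rows downward; lengths in m; the calibration is good to about 2 mm. A picture is of the moment at which its call begins: read the wrist's pose just before it. camera_info takes no time and is no camera call.
A pose or a line that the arm cannot do raises env.PlanningError and nothing moves.
- workorder.finish_job(): hands the job in; it is judged then, once.
Trained networks look in the newest picture that a camera, given by its name, has taken for a name from the list of things; names that differ only in an ending like _2 or _b are one class to them, and where a whole thing is asked for, a point or a joint stands for the part that bears it (a point fixed in the world has none). Each returns a list of dicts, best first, with "score" (0 to 1); they miss things now and then, are a little off and sometimes report something else, mostly with a low value. They report only what shows in the picture. A call takes as long as a camera call. They do not tell look-alikes from the thing itself.
- search_frame(camera, name): "at" ([x, y, z] in m, in world coordinates, good to about 4 mm: the middle of the surface that is visible of it).
- tip_of(camera, name): "at" ([x, y, z] in m, in world coordinates, good to about 4 mm: a listed point, or the origin of a listed thing).
The state is a dict: "t": time; "joint_positions": joint angles; "joint_velocities": joint speeds; "tau": joint torques, N m; "ee_pos": TCP position; "tcp_rot": TCP orientation; "wrist_force": force on the tool from outside, world axes, zero at the start; "moment": the same for the moment, N m; "gripper_width": finger opening in m; "grasp_force": force on a finger pad.
Only numpy, scipy, OpenCV 4.12 (cv2) and the standard library are available. Lean on these libraries where they do the work, as an engineer would, in place of code of your own. Each camera call takes 0.05 s, during which the arm holds its last target. There are 200 camera calls.

## Working session

There is one attempt and no reset: what is moved stays moved. The work goes in short steps, each a Python script; the robot and the scene stay as the last script left them, time stands still between calls to the robot, and variables do not carry over. Pictures are saved under pics/ and viewed, at most 10 in all, crops included, and the job is handed in when it is done.

```bash
ls; mkdir -p pics
python3 - <<'E'
from station import *
import cv2,numpy as np
a=[]
for c in("scene","side"):
    p,d=viewer.read_camera(c); np.savez(f"pics/{c}.npz",p=p,d=d); cv2.imwrite(f"pics/{c}0.png",cv2.resize(p[:,:,::-1],(800,600)))
    i=viewer.camera_info(c); print(c,i["intrinsics"].tolist() if hasattr(i["intrinsics"],'tolist') else i["intrinsics"],i["dist_coeffs"],np.round(i["eye"],3))
    for n in("stub_grip","stub_face","stub_rear","lock_grip","fixture","camera_stand","view_point","lens"):
        print(n,[(round(r["score"],2),np.round(r["at"],3).tolist()) for r in tip_of(c,n)])
E
```

```text
pics
scene [[427.15783853788, 0.0, 256.6452993100065], [0.0, 427.15783853788, 186.5533038876371], [0.0, 0.0, 1.0]] [-0.10907386  0.          0.          0.          0.        ] [ 1.388 -0.308  1.352]
stub_grip [(0.75, [0.378, -0.282, 0.026]), (0.71, [0.758, -0.381, 0.027]), (0.64, [0.547, -0.31, 0.066])]
stub_face [(0.86, [0.55, -0.366, 0.063]), (0.78, [0.372, -0.358, 0.038]), (0.75, [0.819, -0.439, 0.041]), (0.26, [0.559, 0.527, 0.001])]
stub_rear [(0.72, [0.554, -0.233, 0.065]), (0.65, [0.682, -0.312, 0.019]), (0.6, [0.374, -0.183, 0.022])]
lock_grip [(0.72, [0.559, -0.174, 0.101])]
fixture [(0.77, [0.555, -0.218, 0.002])]
camera_stand [(0.93, [0.519, 0.228, -0.003])]
view_point [(0.19, [0.534, 0.321, 0.006])]
lens [(0.78, [0.635, 0.267, 0.258])]
side [[356.7541053138622, 0.0, 255.65947025771473], [0.0, 356.7541053138622, 197.82994980340783], [0.0, 0.0, 1.0]] [0.012804 0.       0.       0.       0.      ] [0.33  0.818 0.841]
stub_grip [(0.78, [0.544, -0.312, 0.061]), (0.69, [0.76, -0.383, 0.029]), (0.6, [0.376, -0.28, 0.029])]
stub_face [(0.9, [0.372, -0.36, 0.036]), (0.58, [0.816, -0.43, 0.044]), (0.53, [0.544, -0.368, 0.062])]
stub_rear [(0.89, [0.378, -0.183, 0.022]), (0.78, [0.554, -0.232, 0.06]), (0.55, [0.684, -0.312, 0.02])]
lock_grip [(0.64, [0.558, -0.17, 0.1])]
fixture [(0.85, [0.557, -0.222, 0.0]), (0.54, [0.528, 0.226, 0.0])]
camera_stand [(0.78, [0.531, 0.229, 0.004]), (0.46, [0.79, 0.008, -0.004])]
view_point [(0.65, [0.545, -0.368, 0.057])]
lens [(0.88, [0.635, 0.268, 0.257])]
```

View pics/scene0.png

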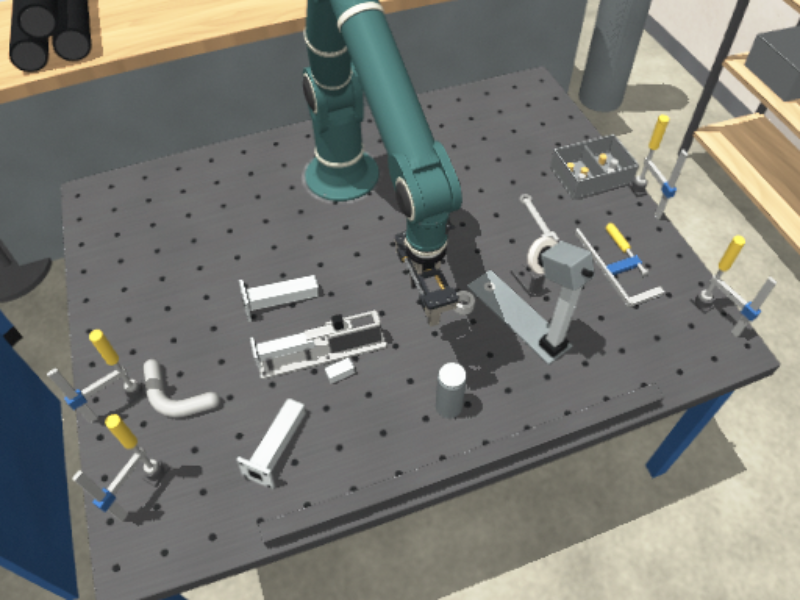

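View pics/side0.png

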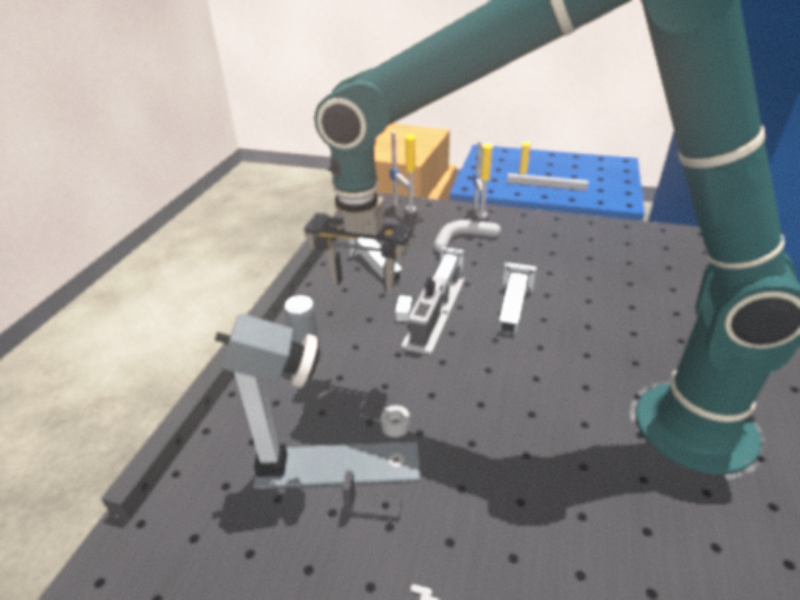

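The scene view shows the fixture stub at px (300,345), with the black lock grip at (338,322). The two other tubes, at (280,293) and (275,440), are longer look-alikes. The inspection camera is at (565,265), its foot disc at (490,287). I'll take a closer look with the wrist camera over both sites and check IK for the two grip senses.

```bash
cat > h.py <<'E'
from station import *
import numpy as np, cv2
from scipy.spatial.transform import Rotation as R
def Rz(a): return R.from_euler('z',a).as_matrix()
def Ry(a): return R.from_euler('y',a).as_matrix()
FLIP=np.diag([1.,-1,-1])
def tool(yaw,pitch=0,s=1):
    "tool gripping a stub whose x has this yaw/pitch-up; s=-1: half turn about tool z"
    return Rz(yaw)@Ry(-pitch)@FLIP@(np.eye(3) if s==1 else np.diag([-1.,-1,1]))
def tips(cam,names):
    for n in names: print(n,[(round(r["score"],2),np.round(r["at"],4).tolist()) for r in tip_of(cam,n)])
def st():
    s=env.sense(); print(round(s["t"],1),np.round(s["ee_pos"],4),"F",np.round(s["wrist_force"],1),"w",round(s["gripper_width"],4),"g",np.round(s["grasp_force"],1)); return s
E
python3 - <<'E'
from h import *
yf=np.deg2rad(-93);yv=np.deg2rad(19.3);p=np.deg2rad(25)
vp=np.array([.525,.2285,.2])
for s in(1,-1):
    q=solver.inverse_kinematics([.547,-.31,.043],tool(yf,0,s)); print(s,None if q is None else np.round(q,2))
    Rt=tool(yv,p,s); gp=vp-.059*(Rz(yv)@Ry(-p))[:,0]; q=solver.inverse_kinematics(gp+.019*Rt[:,2],Rt); print(s,None if q is None else np.round(q,2))
print([np.round(r["at"],3) for r in search_frame("scene","offcut")])
i=viewer.camera_info("wrist"); print(np.round(i["T_tool_cam"],3).tolist())
for s in(1,-1):
    try: env.reach([.555,-.22,.36],tool(yf,0,s)); print("ok",s); break
    except env.PlanningError as e: print(e)
st(); p_,d=viewer.read_camera("wrist"); cv2.imwrite("pics/w1.png",p_[:,:,::-1]); np.savez("pics/w1.npz",p=p_,d=d)
tips("wrist",("stub_grip","stub_face","stub_rear","lock_grip","fixture"))
E
```

```text
1 [-0.34  1.16  1.33  1.82 -1.21  1.26 -1.82]
1 [-0.7   0.16  0.18  2.29  0.19  0.27 -1.94]
-1 [ 0.42  0.64  0.06  1.77 -0.05  0.73  0.45]
-1 [-0.21  0.19 -0.34  2.27  0.51  0.31  0.91]
[array([ 0.636, -0.2  ,  0.029])]
[[-0.001, 0.956, 0.292, 0.083], [1.0, 0.001, 0.0, -0.0], [0.0, 0.292, -0.956, -0.17], [0.0, 0.0, 0.0, 1.0]]
ok 1
3.0 [ 0.5551 -0.2196  0.3596] F [ 0.4  0.6 -0.2] w 0.0919 g 0.0
stub_grip [(0.85, [0.3765, -0.2854, 0.0378]), (0.73, [0.7603, -0.3753, 0.025]), (0.61, [0.5504, -0.3061, 0.0602])]
stub_face [(0.89, [0.5394, -0.3664, 0.0626]), (0.84, [0.3719, -0.3568, 0.0413]), (0.63, [0.813, -0.4376, 0.0382])]
stub_rear [(0.81, [0.5525, -0.2299, 0.0594]), (0.8, [0.681, -0.311, 0.0194]), (0.59, [0.3749, -0.1791, 0.0164])]
lock_grip [(0.89, [0.5538, -0.1724, 0.1032]), (0.55, [0.5417, -0.3658, 0.0632])]
fixture [(0.6, [0.5534, -0.2207, -0.0034])]
```

View pics/w1.png

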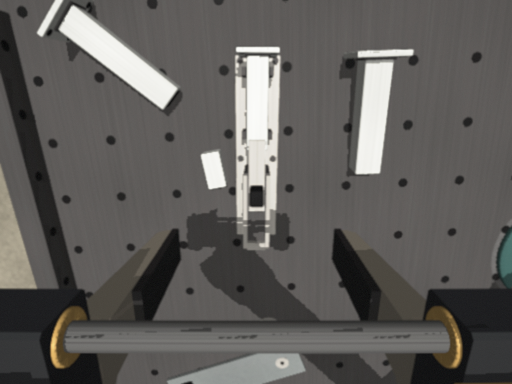

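```bash
cat >> h.py <<'E'
def cloud(p,d,pose,rot):
    "world point of every pixel (wrist camera)"
    i=viewer.camera_info("wrist"); K=np.array(i["intrinsics"]); v,u=np.mgrid[:d.shape[0],:d.shape[1]]
    n=cv2.undistortPoints(np.stack([u,v],-1).reshape(-1,1,2).astype(float),K,np.array(i["dist_coeffs"])).reshape(*d.shape,2)
    c=np.stack([n[...,0]*d,-n[...,1]*d,-d],-1); T=np.array(i["T_tool_cam"])
    return (c@T[:3,:3].T+T[:3,3])@np.array(rot).T+np.array(pose)
E
python3 - <<'E'
from h import *
z=np.load("pics/w1.npz"); s=env.sense(); P=cloud(z["p"],z["d"],s["ee_pos"],s["tcp_rot"]); ok=z["d"]>0
def sel(b): 
    lo,hi=np.array(b).T; return P[ok&np.all((P>lo)&(P<hi),-1)]
def rect(n,Q):
    r=cv2.minAreaRect((Q[:,:2]*1000).astype(np.float32)); print(n,len(Q),np.round(r[0],1),np.round(r[1],1),round(r[2],2),"z",np.round(np.median(Q[:,2]),4))
rect("tube top",sel([(.5,.6),(-.35,-.24),(.07,.085)]))
rect("lock grip top",sel([(.5,.6),(-.22,-.1),(.113,.13)]))
rect("guide top",sel([(.5,.6),(-.25,-.05),(.08,.1)]))
rect("plate",sel([(.45,.61),(-.4,-.02),(.005,.02)]))
rect("flange top",sel([(.5,.6),(-.4,-.34),(.083,.1)]))
E
```

```text
tube top 1679 [ 550.1 -295. ] [109.5  29.8] 86.44 z 0.0767
lock grip top 243 [ 557.4 -172. ] [22.7 19.4] 86.87 z 0.1209
guide top 1657 [ 557.8 -162.5] [170.9  39.4] 86.35 z 0.0862
plate 3136 [ 563.5 -219.2] [299.3  87.1] 86.48 z 0.0118
flange top 236 [ 545.1 -364.7] [ 5.9 53.6] 86.91 z 0.0895
```

The wrist view confirms the fixture: flange at px (257,50), tube from (257,60) to (257,138), grip at (257,195). Its yaw is -93.5°, and the heights match the listed sizes (77, 121 and 90 mm). Next I'll open the lock.

Run:
```python
from h import *
yf=np.deg2rad(-93.5); T=tool(yf,0,-1); u=-Rz(yf)[:,0]
g=np.array([.5574,-.172,.094])
env.reach(g+[0,0,.08],T); env.movel(g,rate=.1); st()
effector.grasp(15); s=st()
for k in (.045,.049,.052,.055,.058,.061,.064):
    env.movel(g+u*k,rate=.06); s=st()
    if abs(s["wrist_force"][:2]@u[:2])>10: print("stop",k);break
```

```text
6.6 [ 0.5579 -0.1722  0.0945] F [0.6 0.5 1.2] w 0.0919 g 0.0
7.7 [ 0.5571 -0.172   0.094 ] F [-1.4  0.2  1.2] w 0.0199 g 15.0
8.6 [ 0.5599 -0.1254  0.094 ] F [-4.   2.9  3.3] w 0.0198 g 15.0
8.8 [ 0.5601 -0.123   0.094 ] F [-5.5  1.   2.8] w 0.0198 g 15.0
9.1 [ 0.5603 -0.1204  0.094 ] F [-4.8 -1.6  3.2] w 0.0199 g 15.0
9.3 [ 0.5603 -0.1196  0.094 ] F [-4.7 -5.8  1.7] w 0.0198 g 15.0
9.6 [ 0.5603 -0.1193  0.0939] F [ -4.6 -11.9  -0.4] w 0.0198 g 15.0
stop 0.058
```

The lock moved 53 mm and then hit its end stop at 12 N. I'll let go and measure the camera stand from above.

Run:
```python
from h import *
yf=np.deg2rad(-93.5); T=tool(yf,0,-1)
effector.release(); s=st(); env.movel(np.array(s["ee_pos"])+[0,0,.09],rate=.2)
env.reach([.6,.05,.42],T); s=st(); p_,d=viewer.read_camera("wrist"); cv2.imwrite("pics/w2.png",p_[:,:,::-1])
tips("wrist",("camera_stand","lens","view_point","lock_grip"))
P=cloud(p_,d,s["ee_pos"],s["tcp_rot"]); np.savez("pics/w2.npz",p=p_,d=d,P=P)
```

```text
10.7 [ 0.5609 -0.1141  0.094 ] F [-0.5 -0.8 -0.1] w 0.0921 g 0.0
12.4 [0.5994 0.049  0.4182] F [-0.4  0.1  0.1] w 0.0924 g 0.0
camera_stand [(0.96, [0.5214, 0.2272, -0.0009])]
lens [(0.72, [0.7921, 0.0115, -0.0021])]
view_point [(0.3, [0.6283, -0.1923, 0.0001])]
lock_grip [(0.78, [0.5593, -0.1195, 0.1016])]
```

View pics/w2.png

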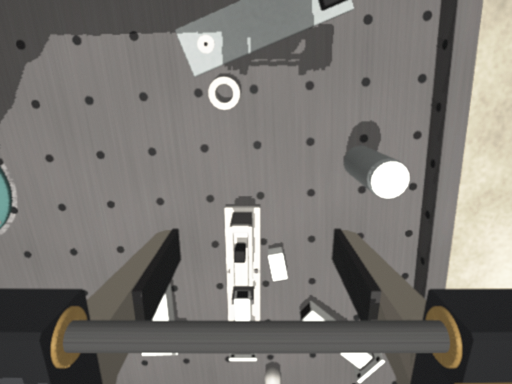

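This view shows the foot plate with its disc at px (205,44), near edge from (195,75) to (355,10), and the collar at (223,92).

Run:
```python
from h import *
z=np.load("pics/w2.npz");P=z["P"];d=z["d"];p=z["p"]
m=(d>0)&(P[...,2]>.006)&(P[...,2]<.02)&(P[...,1]>.16)&(P[...,0]<.8)&(P[...,0]>.45)
m=cv2.morphologyEx(m.astype(np.uint8),cv2.MORPH_OPEN,np.ones((5,5),np.uint8))>0
print(m.sum()); Q=P[m]; 
c=[r for r in ((cv2.minAreaRect((Q[:,:2]*1000).astype(np.float32))),)]; print(c)
# near long edge: lowest mask pixel per column
E=np.array([P[np.where(m[:,u])[0].max(),u] for u in range(205,340) if m[:,u].any()])
k=np.polyfit(E[:,0],E[:,1],1); 
for _ in range(3):
    r=np.abs(np.polyval(k,E[:,0])-E[:,1]); E=E[r<max(.002,1.5*r.mean())]; k=np.polyfit(E[:,0],E[:,1],1)
a=np.arctan(k[0]); print("near edge yaw",np.rad2deg(a),len(E),r.max())
ax=np.array([np.cos(a),np.sin(a)]);n=np.array([-ax[1],ax[0]])
print("edge n",np.array([0,k[1]])@n,"min along",np.percentile(Q[:,:2]@ax,[0,1,3]),"n range",np.percentile(Q[:,:2]@n,[.5,1,99,99.5]))
print("origin est",ax*(np.percentile(Q[:,:2]@ax,.5)+.04)+n*(np.array([0,k[1]])@n+.04))
g=cv2.cvtColor(p,cv2.COLOR_RGB2GRAY)[30:60,190:222]; v,u=np.where(g>225); print("disc",P[v+30,u+190].mean(0),len(u))
# camera head in stored scene cloud: lens and side views
for cname in("scene","side"):
    print(cname,[(round(r["score"],2),np.round(r["at"],3)) for r in search_frame(cname,"camera_stand")][:1])
```

```text
6643
[((623.7918701171875, 259.38116455078125), (289.9378662109375, 80.16596984863281), 17.37842559814453)]
near edge yaw 17.552207548077767 131 0.0018776231910834218
edge n 0.02041946246458738 min along [0.52804583 0.53102725 0.53569779] n range [0.01995089 0.02031928 0.09712975 0.09782611]
origin est [0.52518888 0.22948749]
disc [0.5233749  0.22818253 0.01038012] 269
scene [(0.86, array([0.691, 0.268, 0.07 ]))]
side [(0.89, array([0.687, 0.292, 0.08 ]))]
```

```bash
cat >> h.py <<'E'
yf=np.deg2rad(-93.5); yv=np.deg2rad(17.4); pv=np.deg2rad(25); vp=np.array([.5236,.2281,.2])
V=Rz(yv)@Ry(-pv); TV=tool(yv,pv,-1); tcpV=vp-.059*V[:,0]+.019*TV[:,2]
E
python3 - <<'E'
from h import *
T=tool(yf,0,-1); g=np.array([.5488,-.3089,.043])
env.reach(g+[0,0,.12],T); env.movel(g,rate=.12); st()
effector.grasp(45); st()
env.movel(g+[0,0,.04],rate=.08); st()
env.movel(g+[0,0,.2],rate=.15); st()
for b in(0,.1):
    q=solver.inverse_kinematics(tcpV-b*V[:,0],TV); print(None if q is None else np.round(q,2))
print(np.round(env.sense()["joint_positions"],2))
p,d=viewer.read_camera("scene"); cv2.imwrite("pics/s2.png",cv2.resize(p[:,:,::-1],(800,600)))
tips("scene",("lock_grip","stub_face"))
E
```

```text
15.5 [ 0.5493 -0.3093  0.0438] F [-0.2  0.2 -0.2] w 0.0919 g 0.0
16.5 [ 0.5488 -0.3089  0.043 ] F [-0.6  0.7 -1.2] w 0.0294 g 45.0
17.1 [ 0.5488 -0.3086  0.0832] F [-0.2  1.4 -4.7] w 0.0296 g 45.0
18.4 [ 0.5483 -0.3085  0.2419] F [ 0.5  0.3 -2.9] w 0.0295 g 45.0
[-0.88  0.16  0.36  2.3   0.16  0.27  1.2 ]
None
[-0.11  0.49  0.79  1.67 -0.37  1.15  0.72]
lock_grip [(0.7, [0.5601, -0.1199, 0.1033])]
stub_face [(0.8, [0.5448, -0.3682, 0.2621]), (0.79, [0.817, -0.4388, 0.0378]), (0.48, [0.3702, -0.3598, 0.0375])]
```

View pics/s2.png

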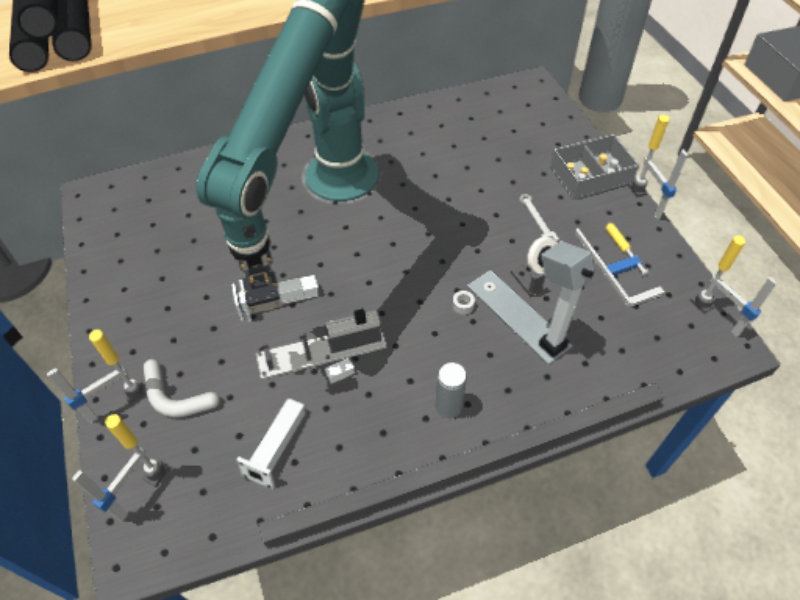

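The stub is held at px (275,290), level, at the expected place. The lock is still back, with its grip at (360,316). Backing off along the lens axis is out of reach, so I'll reorient well to the side and slide in sideways.

Run:
```python
from h import *
for b in(.25,.2,.15):
    pre=tcpV-b*V[:,1]; q=solver.inverse_kinematics(pre,TV)
    print(b,None if q is None else np.round(q,2))
    if q is None: continue
    try: env.reach(pre,TV); print("reached"); st(); break
    except env.PlanningError as e: print(e)
print(np.round(env.sense()["joint_positions"],2))
try: env.movel(tcpV,rate=.08)
except env.PlanningError as e: print("movel",e)
s=st(); print(tcpV, np.round(s["tcp_rot"].T@TV,3).tolist() if hasattr(s["tcp_rot"],'T') else '')
for c in("scene","side"):
    p,d=viewer.read_camera(c); cv2.imwrite(f"pics/{c}3.png",cv2.resize(p[:,:,::-1],(800,600))); tips(c,("stub_face","stub_rear","lens","lock_grip"))
print(vp, vp-.136*V[:,0], vp+.13*V[:,0])
```

```text
0.25 [-0.16  0.22  0.27  2.22 -0.64  0.37  2.53]
reached
20.1 [ 0.5554 -0.0247  0.1581] F [ 1.1  0.1 -3. ] w 0.0295 g 45.0
[-0.16  0.22  0.27  2.22 -0.64  0.37  2.53]
23.4 [0.4803 0.2142 0.1578] F [-0.1  0.5 -3.8] w 0.03 g 45.0
[0.48023702 0.21451086 0.15784567] [[1.0, 0.0, -0.0], [-0.0, 1.0, 0.0], [0.0, -0.0, 1.0]]
stub_face [(0.83, [0.3719, -0.359, 0.0383]), (0.79, [0.8175, -0.4392, 0.0385]), (0.73, [0.5259, 0.2248, 0.1987])]
stub_rear [(0.96, [0.68, -0.3112, 0.0177]), (0.82, [0.406, 0.1892, 0.1444]), (0.75, [0.3725, -0.1794, 0.0167])]
lens [(0.76, [0.6351, 0.2683, 0.2534])]
lock_grip [(0.71, [0.5618, 0.527, 0.001]), (0.49, [0.5622, -0.1229, 0.1039])]
stub_face [(0.78, [0.8165, -0.4309, 0.0404]), (0.76, [0.5251, 0.229, 0.1966]), (0.22, [0.5277, 0.2242, 0.0004])]
stub_rear [(0.81, [0.4089, 0.1899, 0.1431]), (0.78, [0.6854, -0.3102, 0.0209]), (0.74, [0.5262, 0.231, 0.1984]), (0.45, [0.3776, -0.1838, 0.0204])]
lens [(0.95, [0.6382, 0.268, 0.257])]
lock_grip [(0.62, [0.5593, -0.1165, 0.0996])]
[0.5236 0.2281 0.2   ] [0.40598238 0.19124087 0.14252392] [0.63602861 0.26333299 0.25494037]
```

View pics/side3.png

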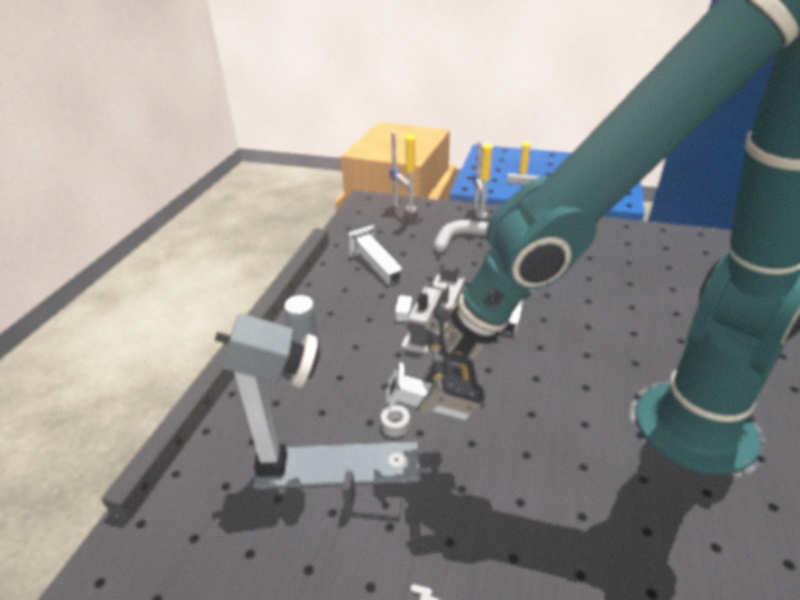

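The flange at px (397,385) faces the lens at (303,360), tilted to match it. The collar and stand are undisturbed and the lock grip is back, so I'm handing in.

Run:
```python
from h import *
env.pause(.5); st(); print(workorder.finish_job())
```

```text
24.4 [0.4802 0.2145 0.1578] F [-0.3  0.6 -3.5] w 0.0298 g 45.0
the job is handed in; nothing more can be done
None
```

I handed the job in at about 24 s: the lock is fully back, and the gripper holds the stub steady with its flange face about 3 mm from the viewing point by the camera measurements, square to the lens; the judge's verdict was not shown.

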